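Tip out a bracket from the bench tilt-bin unit

TASK

One of the two tilt bins on the bench has a cast corner bracket lying at its back, under the clear cover: tip that bin forward as far as it goes, pick out the bracket and set it down, without dropping it, on its base in the shallow white tray. Then push the bin fully shut again; leave the other bin shut with its splice block in it, and do not disturb the tape roll, the screwdriver or the jar.

Things in the scene. Friction and masses are not known exactly. Their poses are not given: they have to be found in the camera images.
- unit: Fixed white tilt-bin unit, 312 mm wide (y), 178 deep. Origin on the bench under the middle of the hinge line; x to the back (away from the robot), y left, z up. Walls 8 thick at y -152, 0, 152: 64 high, and 157 high from 105 behind the hinge line back. They carry a clear cover plate 157 to 162 above the bench, from 105 to 177 behind the hinge line, full width; ahead of it the bins are open above.
- bin_left (a joint): Tilt of the left (+y) bin, rad: 0 shut, grows as its top tips forward to the unit's -x, stop at 0.68. Stiff hinge: stays where left, takes up to 0.55 N m to move. Blue open-topped bin 138 mm wide, 150 deep, sheet 4 thick; front panel 90 high, sides fall to 25 at the back, back wall 25 high. Both bins are alike.
- bin_right (a joint): Tilt of the right (-y) bin, as the left one. In each bin a divider 74 to 78 mm behind the panel's outer face, its top 32 above the bin's underside, parts the empty front compartment (70 long, 130 wide inside) from the back compartment (68 long, 130 wide). To shut a tipped bin, press back on the panel's outer face near its top edge, following its arc upwards; a finger pushed level may bind.
- bin_left_hinge (a point): On the left bin's hinge axis, mid-width, at the bin's lower outer front edge; 20 mm above the bench, 76 left of the unit's middle. Its axes turn with the bin: x back along the bin's underside, y left, z up the outer face of the front panel. Tipping turns it about -y. The inner floor is at z = 4 mm.
- bin_right_hinge (a point): The same point and axes on the right bin, 76 mm to the right of the unit's middle.
- bin_left_edge (a point): Middle of the top edge of the left bin's front panel (halfway through its 4 mm), 90 mm above the hinge axis when shut; moves with the bin. A finger lowered behind this edge can pull the bin forward.
- bin_right_edge (a point): The same point on the right bin.
- bracket: Wanted part: plain aluminium cast corner bracket, about 60 g. Base 40 (x) by 30 (y) by 5 mm; upright flange 30 high, 5 thick at the +x end; two side gussets, outer faces at y = -15 and 15, slope from the flange down to the -x end. Grip it across y. Origin: centre of the base's underside, z up. Starts on its base at the back of one bin; may slide down to the divider when the bin is tipped.
- splice: Plain aluminium splice block, 44 by 28 by 10 mm, two dark bolt heads 5 high on top; lies at the back of the other bin. Origin: centre of its underside.
- tray: Fixed shallow white plastic tray, open on top: 150 (x) by 130 (y) by 16 mm high outside, walls and floor 4 thick. Origin: centre of its underside, z up. Stands left or right of the unit.
- tape: Bystander: grey tape roll lying flat, outer diameter 100 mm, 45 high, on the other side of the unit from the tray. Origin: centre of its underside.
- screwdriver: Bystander: screwdriver with black handle lying on the bench to the right of the unit's back. Origin at its underside near the middle.
- sealant: Bystander: jar, diameter 60 mm, 120 high, standing to the left of the unit's back. Origin: centre of its underside.
Not all that is in view belongs to the job. What is shaped like the bracket but blue is not meant.

How it is judged (in metres and radians):
On the way, in this order (a step that is already met when the one before it is completed fails the run):
1. the bin that holds the bracket is tipped well forward (0.55 rad or more) with the bracket still in its back compartment (((value of joint bin_left above 0.55 rad and x of bracket in the frame of bin_left_hinge between 0.07 and 0.155 m and y of bracket in the frame of bin_left_hinge between -0.07 and 0.07 m and z of bracket in the frame of bin_left_hinge between -0.01 and 0.04 m) or (value of joint bin_right above 0.55 rad and x of bracket in the frame of bin_right_hinge between 0.07 and 0.155 m and y of bracket in the frame of bin_right_hinge between -0.07 and 0.07 m and z of bracket in the frame of bin_right_hinge between -0.01 and 0.04 m))), for 0.2 s.
2. the bracket stands released on its base in the tray (x of bracket in the frame of tray between -0.065 and 0.065 m and y of bracket in the frame of tray between -0.055 and 0.055 m and z of bracket in the frame of tray below 0.01 m and angle between bracket's own z axis and vertical below 0.12 rad and linear speed of bracket below 0.02 m/s and contact force between bracket and the fingers below 0.1 N), for 0.3 s.
At the end, for the whole second after the job is handed in: The bracket lies inside the tray, flat on its base (within 0.12 rad, origin under 10 mm above the tray's underside), released and at rest; both bins are shut (under 0.08 rad, about 7 mm at the top edge); the splice block is in the back compartment of its bin (all of step 2 and value of joint each of bin_left, bin_right below 0.08 rad and ((x of splice in the frame of bin_left_hinge between 0.07 and 0.155 m and y of splice in the frame of bin_left_hinge between -0.07 and 0.07 m and z of splice in the frame of bin_left_hinge between -0.01 and 0.04 m) or (x of splice in the frame of bin_right_hinge between 0.07 and 0.155 m and y of splice in the frame of bin_right_hinge between -0.07 and 0.07 m and z of splice in the frame of bin_right_hinge between -0.01 and 0.04 m))); the robot touches nothing.
It fails at once if the other bin (with the splice block) is tipped beyond 0.2 rad ((value of joint bin_left above 0.2 rad and x of splice in the frame of bin_left_hinge between 0.07 and 0.155 m and y of splice in the frame of bin_left_hinge between -0.07 and 0.07 m and z of splice in the frame of bin_left_hinge between -0.01 and 0.04 m) or (value of joint bin_right above 0.2 rad and x of splice in the frame of bin_right_hinge between 0.07 and 0.155 m and y of splice in the frame of bin_right_hinge between -0.07 and 0.07 m and z of splice in the frame of bin_right_hinge between -0.01 and 0.04 m)).
It fails at once if the bracket is dropped into the tray (falls faster than 0.6 m/s without being held) (horizontal distance between bracket and tray below 0.1 m and height (world z) of bracket below 0.15 m and linear speed of bracket above 0.6 m/s and contact force between bracket and the fingers below 0.1 N).
It fails at once if the tape roll, the screwdriver or the jar is moved by more than 30 mm (distance of any of tape, screwdriver, sealant from where it was at the start of the episode above 0.03 m).
It also fails if it takes over 64 s, if anything falls off the work surface, if the arm or the gripper's body presses on something with over 40 N, if the wrist force passes 120 N, or if a joint passes its speed limit or range.

ROBOT

A 7-joint arm with a two-finger parallel gripper is mounted at the origin on the work surface. World frame = base frame: x ahead of the robot, y to its left, z up, the work surface at z = 0. Lengths are in mm, angles in rad, forces in N, time in s.
With the tool pointing down it reaches from about 350 to 900 mm from the base axis. Payload 8.1 kg.
Tool frame: the origin (TCP) lies between the finger pads; the fingertips stand 19 mm ahead of it and the grasp point (between the pads) is the TCP; z points along the fingers, y is the line along which they close (so a half turn about z gives the same grasp; the last joint's range is limited). The gripper opens to 85 mm and grips with 20 to 120 N. Pads are 22 mm wide; open, the fingers measure 114 mm over their backs; the gripper's body (76 mm by 85 mm) begins 54 mm behind the grasp point. The pads swing forward as they close: fully open they stand 13 mm farther back than shut.
Start: joints at [1.089, 0.434, 0.025, 1.573, -0.012, 1.134, -0.075], TCP at [231.106, -580.715, 250.323] pointing down, gripper open.
Joint ranges: [-2.62, 2.62], [-0.44, 2.09], [-1.27, 1.32], [0.08, 2.57], [-1.32, 4.46], [0.12, 2], [-2.74, 2.74]. Speed limits (rad/s): [2.22, 2.22, 3.01, 3.01, 3.14, 3.14, 3.14].

INTERFACE

Orientations are given as a 3x3 rotation matrix whose columns are the frame's x, y, z axes.
In Python, from bench import read_state, viewer, job_done gives the robot as it stands. The module is installed in compiled form; this text tells all that it offers.
- The arm moves only by the shell command python3 -m creep 'ROWS'. ROWS is JSON, a list of rows, each a list of 3 entries, a list of its own where there are three numbers: the shift along the world's x, y, z in cm, then the turn about the world's z in degrees, then the finger opening in cm, from 0 to 8.54. In form: [[[x, y, z], twist, gripper], ...]. A call has exactly 5 rows; each row shifts and turns the commanded pose from where the row before left it; what a row does not reach is not made up. A row lasts 1/8 s, in which the tool goes at most 62.5 mm and 10.7 degrees, less where a joint would pass 70% of its speed; a pose out of reach is approached as far as the arm can. A call with a gripper value outside its range is refused whole. The fingers move at their own pace and stop on an object; the grip force is fixed at half the most. Time passes only in rows, so rows that do not move let the fingers close, or fill a call up. It gives the time, the measured TCP pose, the force, the opening and the grip force at its end, in the units of the state.
- read_state(): the state, without advancing time (a new reading comes with each control period).
- viewer.snapshot(name): name is "scene" or "top" or "wrist"; returns a dict with "pixels" (420x560x3 uint8, blue, green, red), "fx", "fy", "cx", "cy" (pixels), "k1" (the pictures are not rectified: a ray, as slopes to the right and down, at radius r is drawn at 1 + k1 r^2 times it, then the intrinsics apply), "R" (3x3) and "t" (3): a world point X has camera coordinates R X + t. Camera axes: x right, y down, z forward; pixel columns grow to the right and rows downward; lengths in mm; the calibration is good to about 2 mm. A picture is of the moment at which its call begins. There is no depth.
- job_done(): hands the job in; it is judged then, once.
The state is a dict: "t": time; "q": joint angles; "dq": joint speeds; "joint_efforts": joint torques, N m; "ee_pos": TCP position; "tcp_rot": TCP orientation; "wrist_force": force on the tool from outside, world axes, zero at the start; "ft_torque": the same for the moment, N m; "grip_width": finger opening in mm; "grip_force": force on a finger pad.
Only numpy, scipy, OpenCV 4.12 (cv2) and the standard library are available. Lean on these libraries where they do the work, as an engineer would, in place of code of your own. Each camera call takes 0.05 s, during which the arm holds its last target. There are 200 camera calls.

## Working session

There is one attempt and no reset: what is moved stays moved. The work goes in short steps, Python scripts to look and compute and a shell command to move; the robot and the scene stay as the last step left them, time stands still between calls to the robot, and variables do not carry over. Pictures are saved under pics/ and viewed, at most 10 in all, crops included, and the job is handed in when it is done.

```bash
mkdir -p pics; ls
python3 - <<'E'
from bench import read_state, viewer
import cv2,numpy as np
for n in("scene","top"):
    s=viewer.snapshot(n); cv2.imwrite(f"pics/{n}0.png",s["pixels"])
    print(n,{k:np.round(v,3).tolist() for k,v in s.items() if k!="pixels"})
st=read_state();print(st["t"],st["ee_pos"],np.round(st["tcp_rot"],3),st["grip_width"])
E
```

```text
pics
scene {'fx': 493.471, 'fy': 493.471, 'cx': 276.12, 'cy': 207.59, 'k1': -0.002, 'R': [[-0.44, 0.898, 0.003], [0.716, 0.353, -0.602], [-0.542, -0.263, -0.798]], 't': [267.931, -409.093, 1557.593]}
top {'fx': 414.24, 'fy': 414.24, 'cx': 275.42, 'cy': 221.662, 'k1': -0.126, 'R': [[-0.031, -0.999, -0.013], [-0.999, 0.031, -0.043], [0.043, 0.012, -0.999]], 't': [29.138, 621.1, 1035.671]}
0.1 [ 230.93723879 -580.29584437  249.59588331] [[ 0.929  0.37  -0.001]
 [ 0.37  -0.929  0.001]
 [-0.    -0.001 -1.   ]] 85.04454423694015
```

View pics/top0.png

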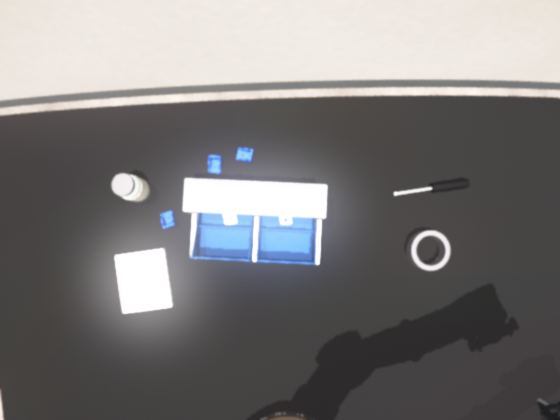

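View pics/scene0.png

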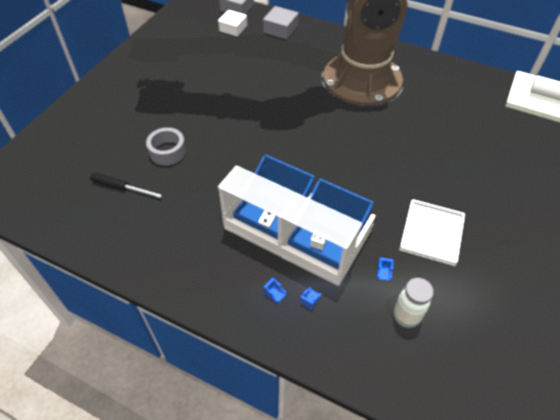

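The top view shows the unit at px (185–327, 180–263), the tray at left (143,281), the tape at (430,250), the jar at (125,185) and the screwdriver at (430,188). The white parts are at (230,218) and (286,220). The right one seems to have dark dots, so it looks like the splice. I'll zoom in to confirm and pick corners.

Run:
```python
import cv2,numpy as np
a=cv2.imread("pics/top0.png")[165:275,100:340]; b=cv2.imread("pics/scene0.png")[150:280,210:390]
a=cv2.resize(a,None,fx=3.3,fy=3.3,interpolation=cv2.INTER_CUBIC)
a=(255*(a/255.)**1.3).astype('u1'); a=a[:, :792]
cv2.imwrite("pics/a.png",a)
b=(255*(b/255.)**1.8).astype('u1')
cv2.imwrite("pics/b.png",cv2.resize(b,None,fx=4.4,fy=4.4,interpolation=cv2.INTER_CUBIC))
```

```text
(no output)
```

View pics/a.png

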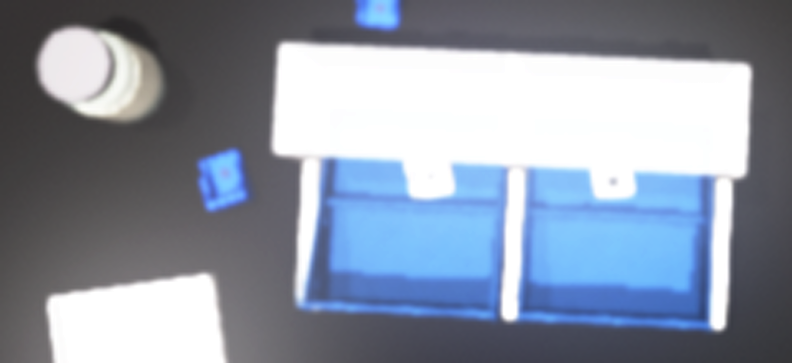

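View pics/b.png

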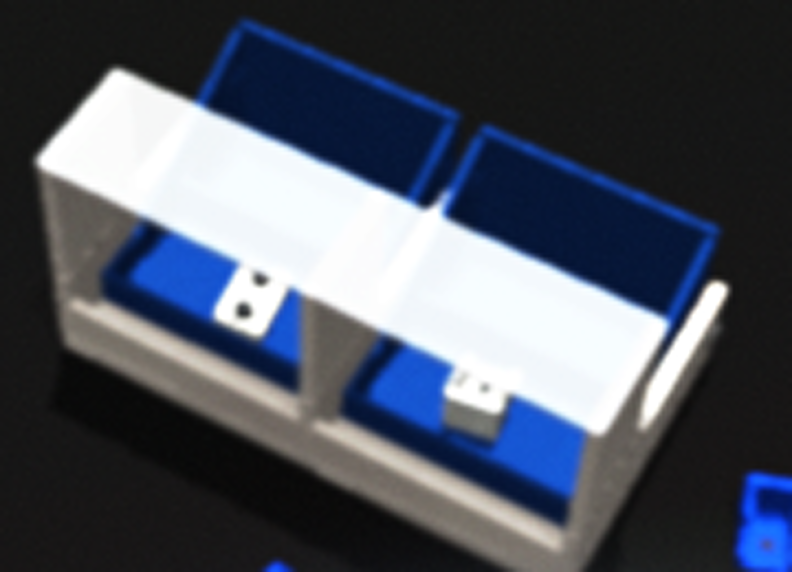

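The dark bolt heads at crop (260,280)/(243,310) put the splice in the right bin. The bracket, seen from behind at crop (475,400), is in the left (+y) bin. Next I'll fit the unit and tray poses.

```bash
cat > h.py <<'E'
import numpy as np,cv2
from scipy.optimize import least_squares
from bench import read_state, viewer
def proj(s,X):
    c=np.asarray(X,float).reshape(-1,3)@np.array(s["R"]).T+np.array(s["t"]); d=c[:,:2]/c[:,2:]
    d=d*(1+s["k1"]*(d**2).sum(1,keepdims=True)); return d*[s["fx"],s["fy"]]+[s["cx"],s["cy"]]
def back(s,px,z):
    f=lambda p:(proj(s,[p[0],p[1],z])[0]-px)
    return least_squares(f,[500,0]).x
def place(p,L):
    c,si=np.cos(p[2]),np.sin(p[2]); L=np.asarray(L,float).reshape(-1,3)
    return np.c_[L[:,:2]@np.array([[c,si],[-si,c]])+p[:2],L[:,2]]
E
python3 - <<'E'
from h import *
T=viewer.snapshot("top");S=viewer.snapshot("scene")
o=[(177,156,162),(177,-156,162),(105,-156,162),(105,156,162)]
tp=np.array([(280,42),(751,65),(747,177),(274,155)])/3.3+[100,165]
so=[(105,-156,162),(177,-156,162),(177,156,162),(105,156,162),(0,7,110),(0,145,110),(0,-145,110),(0,-7,110)]
sp=np.array([(118,70),(38,160),(600,432),(667,325),(484,126),(718,230),(245,20),(457,115)])/4.4+[210,150]
f=lambda p:np.r_[(proj(T,place(p,o))-tp).ravel(),(proj(S,place(p,so))-sp).ravel()]
r=least_squares(f,[500,0,0],loss="soft_l1");print("unit",r.x,np.round(f(r.x).reshape(-1,2),1).tolist())
p=r.x
m=(T["pixels"].min(2)>200).astype('u1');m[:,:90]=0;m[:,185:]=0;m[:235]=0
c=max(cv2.findContours(m,0,2)[0],key=cv2.contourArea);b=cv2.minAreaRect(c);bp=cv2.boxPoints(b)
w=np.array([back(T,q,16) for q in bp]);print("tray",w.round(0).tolist(),w.mean(0),np.linalg.norm(np.diff(w,axis=0),axis=1),np.degrees(np.arctan2(*(w[1]-w[0])[::-1])))
for n,q,z in (("jar",(124,184),120),("tape",(430,250),45)):print(n,back(T,q,z))
# bracket: rough, scene lower back edge & top back edge
for q,z in(((445,425),24),((498,440),24),((447,395),54),((503,408),54)):
    w=back(S,np.array(q)/4.4+[210,150],z);print("br",place([0,0,-p[2]],np.r_[w-p[:2],z])[0])
print("edge",place(p,[(2,76,110),(0,76,20)]))
E
```

```text
unit [ 5.28801155e+02  6.81750928e+01 -8.66203962e-02] [[-1.4, -0.0], [-2.6, 0.5], [-3.0, -0.6], [-1.8, -1.8], [-0.9, -1.1], [-1.1, -0.6], [-0.6, 0.2], [-0.4, -0.7], [-0.4, -0.6], [0.1, -0.2], [-0.8, -1.1], [0.5, -0.5]]
tray [[550.0, 432.0], [566.0, 296.0], [412.0, 278.0], [395.0, 414.0]] [480.75935285 354.87795219] [137.48780473 154.61424904 137.18359957] -83.52013319950898
jar [716.25828289 360.15108348]
tape [ 537.96989345 -372.08507952]
br [127.46820084  59.71385333  24.        ]
br [121.19801144  88.09300209  24.        ]
br [128.50765083  59.41696821  54.        ]
br [120.56199668  87.98309645  54.        ]
edge [[537.36857783 143.71712926 110.        ]
 [535.37607623 143.8901535   20.        ]]
```

```bash
python3 -m creep '[[[2.3,5.1,0],-2.7,0],[[2.3,5.1,0],-2.7,0],[[2.3,5.1,0],-2.7,0],[[2.3,5.1,0],-2.7,0],[[2.3,5.1,0],-2.7,0]]'; python3 -m creep '[[[2.3,5.1,0],-2.7,0],[[2.3,5.1,0],-2.7,0],[[2.3,5.1,0],-2.7,0],[[2.3,5.1,0],-2.7,0],[[2.3,5.1,0],-2.7,0]]'; python3 -m creep '[[[2.3,5.1,0],0,0],[[2.3,5.1,0],0,0],[[2.3,5.1,0],0,0],[[2.3,5.1,0],0,0],[[0,0,0],0,0]]'
```

```text
t: 0.82
ee_pos: [346.6, -324.0, 250.4]
tcp_rot: [[0.99, 0.141, 0.0], [0.141, -0.99, -0.0], [0.0, 0.0, -1.0]]
wrist_force: [1.5, 0.6, 0.8]
grip_width: -0.2
grip_force: 0.0
t: 1.45
ee_pos: [461.5, -69.1, 250.5]
tcp_rot: [[0.996, -0.094, 0.0], [-0.094, -0.996, -0.0], [0.0, 0.0, -1.0]]
wrist_force: [1.1, -0.4, -0.2]
grip_width: 0.1
grip_force: 0.0
t: 2.08
ee_pos: [553.5, 138.6, 249.9]
tcp_rot: [[0.996, -0.086, -0.0], [-0.086, -0.996, 0.003], [-0.0, -0.003, -1.0]]
wrist_force: [-0.7, -0.8, -0.3]
grip_width: -0.0
grip_force: 0.0
```

Run:
```python
from h import *
s=viewer.snapshot("wrist"); cv2.imwrite("pics/w1.png",s["pixels"])
st=read_state();print(st["t"],st["ee_pos"],np.round(st["tcp_rot"],3),st["wrist_force"])
p=[528.8,68.2,-.0866]
print(proj(s,place(p,[(0,7,110),(0,145,110),(105,156,162),(105,0,162),(105,-156,162)])).round(0), np.linalg.norm(s["t"]))
```

```text
2.125 [553.09242105 135.56666943 249.78546422] [[ 0.996 -0.089 -0.001]
 [-0.089 -0.996  0.001]
 [-0.001 -0.001 -1.   ]] [ 0.25147978 -0.77795735  0.02695012]
[[367. 222.]
 [192. 222.]
 [137.  80.]
 [411.  80.]
 [646.  93.]] 745.8334990626131
```

View pics/w1.png

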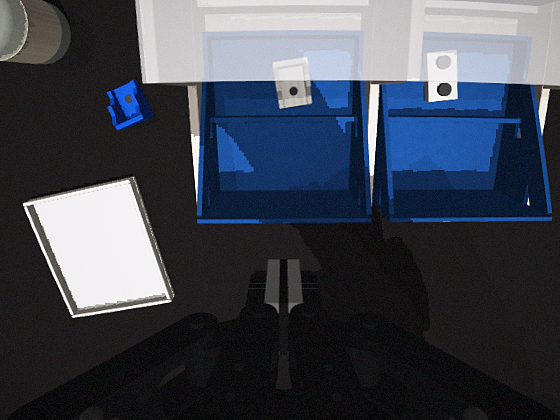

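The wrist view shows the left panel's top edge at (197,220)–(371,220), about 5 px right of the prediction, so the unit origin is near (530, 64.5). The bracket is at (293,83) with its flange to the back, turned about +8°. The tray corners are (24,203), (134,178), (174,299) and (74,317).

```bash
python3 -m creep '[[[0.4,0,-4.4],0,0],[[0.3,0,-4.4],0,0],[[0,0,-4.5],0,0],[[0,0,0],0,0],[[-0.6,0.05,0],0,0]]'
python3 - <<'E'
from h import *
s=viewer.snapshot("wrist")
# tray from first wrist picture: redo camera at that pose by shifting t
st=read_state();d=np.array(st["ee_pos"])-[553.1,135.6,249.8]
import copy;s0=dict(s);s0["t"]=np.array(s["t"])+np.array(s["R"])@d
w=np.array([back(s0,q,16) for q in [(24,203),(134,178),(174,299),(74,317)]])
print(w.round(0).tolist(),w.mean(0),np.linalg.norm(np.diff(w,axis=0),axis=1))
p=[530,64.5,-.0866]
for q,z in (((293,91),29),((281,108),29),((313,103),29)):
    x=back(s0,q,z);print(place([0,0,-p[2]],np.r_[x-p[:2],z]))
print(st["t"],st["ee_pos"],st["wrist_force"])
E
```

```text
t: 2.75
ee_pos: [554.9, 133.3, 118.9]
tcp_rot: [[0.996, -0.094, 0.002], [-0.094, -0.996, 0.0], [0.002, -0.0, -1.0]]
wrist_force: [-0.4, 0.3, -0.2]
grip_width: 0.1
grip_force: 0.0
[[549.0, 422.0], [564.0, 290.0], [418.0, 275.0], [402.0, 405.0]] [483.55011224 347.97148571] [132.5898477  146.44523711 131.07343475]
[[98.35195033 62.83937576 29.        ]]
[[83.09294104 74.04677694 29.        ]]
[[87.47706279 44.22171555 29.        ]]
2.8 [554.16375354 133.83131175 119.28547324] [-1.38043722 -0.17129297  0.19431401]
```

```bash
python3 -m creep '[[[-0.4,0.03,0],0,0],[[-0.67,0.06,-0.02],0,0],[[-0.67,0.06,-0.05],0,0],[[-0.65,0.06,-0.11],0,0],[[-0.65,0.06,-0.15],0,0]]'; python3 -m creep '[[[-0.62,0.05,-0.22],0,0],[[-0.62,0.05,-0.27],0,0],[[-0.57,0.05,-0.32],0,0],[[-0.57,0.05,-0.36],0,0],[[-0.4,0.03,-0.2],0,0]]'; python3 -m creep '[[[-0.3,0.02,-0.1],0,0],[[0,0,0],0,0],[[0,0,0],0,0],[[0,0,0],0,0],[[0,0,0],0,0]]'
```

```text
t: 3.42
ee_pos: [526.2, 136.5, 116.1]
tcp_rot: [[0.996, -0.093, 0.006], [-0.093, -0.996, 0.001], [0.006, -0.002, -1.0]]
wrist_force: [4.8, -1.9, 6.1]
grip_width: 0.2
grip_force: 3.3
t: 4.05
ee_pos: [497.6, 139.1, 101.7]
tcp_rot: [[0.996, -0.093, 0.005], [-0.093, -0.996, 0.001], [0.004, -0.001, -1.0]]
wrist_force: [5.9, -0.9, 0.9]
grip_width: 0.0
grip_force: 2.7
t: 4.68
ee_pos: [497.1, 139.2, 101.5]
tcp_rot: [[0.996, -0.094, 0.009], [-0.094, -0.996, 0.002], [0.008, -0.003, -1.0]]
wrist_force: [10.4, -2.5, 3.8]
grip_width: -0.0
grip_force: 5.7
```

```bash
python3 -m creep '[[[0.6,-0.05,0.5],0,0],[[0.5,0,4],0,0],[[1,0,5],0,6],[[1.5,0,4],0,6],[[0,0,0],0,6]]'
python3 - <<'E'
from h import *
s=viewer.snapshot("wrist"); cv2.imwrite("pics/w2.png",s["pixels"])
np.savez("w2.npz",**{k:np.array(v) for k,v in s.items()})
st=read_state();print(st["t"],st["ee_pos"],st["wrist_force"])
E
```

```text
t: 5.3
ee_pos: [530.8, 139.2, 237.6]
tcp_rot: [[0.996, -0.093, 0.005], [-0.093, -0.996, 0.002], [0.005, -0.002, -1.0]]
wrist_force: [-0.1, 0.2, 0.1]
grip_width: 54.6
grip_force: 0.0
5.35 [529.15849784 138.77664178 235.46422234] [ 0.21235714 -0.90893265 -0.34769029]
```

View pics/w2.png

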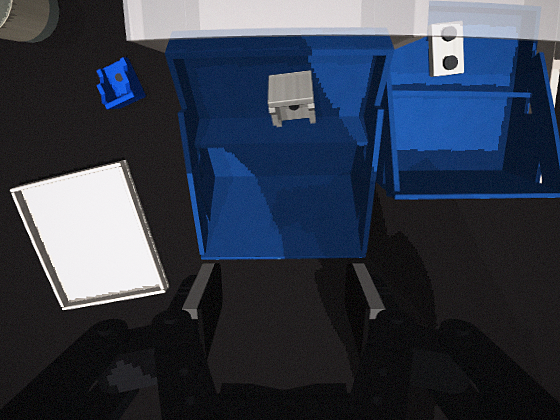

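The bin is fully tipped. Its panel edge is at (200,258)–(366,257). The bracket's flange face runs from (268,78)–(313,72) to its top edge (270,99)–(315,93), still turned about 8°. I'll fit its pose.

```bash
cat >> h.py <<'E'
def binpt(p,th,L,ys=76):
    L=np.asarray(L,float).reshape(-1,3);c,s=np.cos(th),np.sin(th)
    return place(p,np.c_[L[:,0]*c-L[:,2]*s,L[:,1]+ys,20+L[:,0]*s+L[:,2]*c])
def unpl(p,w): w=np.asarray(w,float); return place([0,0,-p[2]],np.r_[w[:2]-p[:2],w[2]])[0]
E
python3 - <<'E'
from h import *
s=dict(np.load("w2.npz"))
pan=np.array([(200,258),(366,257)]);cov=np.array([(126,40)])
br=np.array([(268,78),(313,72),(270,99),(315,93)])
bl=np.array([(20,15,0),(20,-15,0),(20,15,30),(20,-15,30)],float)
def f(v):
    p=[v[0],v[1],v[2]];th=v[3]
    a=proj(s,binpt(p,th,[(0,69,90),(0,-69,90)]))-pan
    b=proj(s,place(p,[(105,156,159)]))-cov
    L=place(v[4:7],bl);L[:,2]+=4
    c=proj(s,binpt(p,th,L))-br
    return np.r_[a.ravel(),b.ravel(),c.ravel(),(v[0]-530)/2,(v[1]-64.5)/2,(v[2]+.0866)/.005,(th-.68)/.01]
r=least_squares(f,[530,64.5,-.0866,.68,100,0,.13],loss="soft_l1");v=r.x;print(v.round(3),f(v).round(1))
p=v[:3]
for l in [(0,0,0),(-20,0,0),(5,0,12),(0,0,19),(20,0,30)]:
    L=place(v[4:7],[l]);L[:,2]+=4;w=binpt(p,v[3],L)[0];print(l,w.round(1),unpl(p,w).round(1))
E
```

```text
[ 5.28974e+02  6.52080e+01 -7.80000e-02  6.67000e-01  9.78240e+01
 -1.10030e+01  1.08000e-01] [-0.2  0.2 -1.4 -0.8  1.1 -0.   2.1 -4.3 -0.5 -2.9 -0.6  2.2  0.1  3.5
 -0.5  0.4  1.8 -1.3]
(0, 0, 0) [608.2 124.2  83.6] [74.4 65.  83.6]
(-20, 0, 0) [592.4 123.3  71.3] [58.8 62.8 71.3]
(5, 0, 12) [604.7 125.1  96.1] [70.9 65.5 96.1]
(0, 0, 19) [596.5 125.2  98.6] [62.7 65.  98.6]
(20, 0, 30) [605.4 126.6 119.5] [ 71.5  67.2 119.5]
```

```bash
python3 -m creep '[[[3.2,-0.7,0],3,6],[[3.1,-0.6,0],2.3,6],[[0,0,-4],0,6],[[0,0,-4],0,6],[[0,0,-1.5],0,6]]'; python3 -m creep '[[[0,0,0],0,6],[[0,0,0],0,6],[[0,0,0],0,6],[[0,0,0],0,6],[[0,0,0],0,6]]'
python3 - <<'E'
from h import *
s=viewer.snapshot("wrist"); cv2.imwrite("pics/w3.png",s["pixels"])
p=[529,65.2,-.078];print(unpl(p,read_state()["ee_pos"]))
E
```

```text
t: 5.98
ee_pos: [589.1, 124.9, 135.8]
tcp_rot: [[1.0, 0.001, -0.007], [0.001, -1.0, -0.002], [-0.007, 0.002, -1.0]]
wrist_force: [-0.5, -0.3, 0.9]
grip_width: 59.9
grip_force: 0.0
t: 6.6
ee_pos: [592.1, 125.5, 139.8]
tcp_rot: [[1.0, -0.0, 0.001], [-0.0, -1.0, 0.0], [0.001, -0.0, -1.0]]
wrist_force: [0.3, 1.1, 0.1]
grip_width: 60.1
grip_force: 0.0
[ 58.14000207  65.01644618 139.60451577]
```

View pics/w3.png

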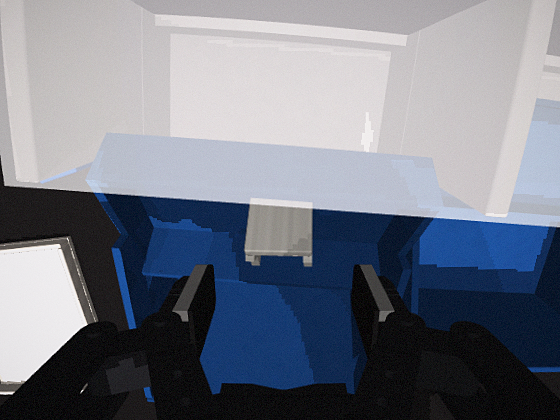

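The bracket sits between the open pads: its columns 246–313 compare with pads at 212–355, and it is square to them. I'll descend and grip.

```bash
python3 -m creep '[[[0,0,-1.3],0,6],[[0,0,-1.3],0,6],[[0,0,-1.1],0,6],[[0,0,0],0,6],[[0,0,0],0,6]]'
```

```text
t: 7.28
ee_pos: [591.8, 125.5, 102.2]
tcp_rot: [[1.0, 0.0, -0.001], [0.0, -1.0, -0.0], [-0.001, 0.0, -1.0]]
wrist_force: [-0.4, 0.6, 0.4]
grip_width: 60.2
grip_force: 0.0
```

```bash
python3 -m creep '[[[0,0,0],0,4],[[0,0,0],0,3.2],[[0,0,0],0,2.6],[[0,0,0],0,2],[[0,0,0],0,2]]'; python3 -m creep '[[[0,0,0],0,2],[[0,0,0],0,2],[[0,0,0.5],0,2],[[0,0,0.8],0,2],[[0,0,1],0,2]]'
```

```text
t: 7.9
ee_pos: [592.3, 125.7, 102.7]
tcp_rot: [[1.0, -0.0, 0.001], [-0.0, -1.0, 0.0], [0.001, -0.0, -1.0]]
wrist_force: [1.1, 0.9, 3.7]
grip_width: 28.7
grip_force: 59.8
t: 8.52
ee_pos: [591.4, 125.2, 125.6]
tcp_rot: [[1.0, -0.0, -0.001], [-0.0, -1.0, -0.0], [-0.001, 0.0, -1.0]]
wrist_force: [1.0, -0.1, -0.4]
grip_width: 28.8
grip_force: 58.9
```

```bash
python3 -m creep '[[[0,0,2],0,2],[[0,0,3],0,2],[[0,0,2],0,2],[[-1.5,2.5,0],0,2],[[-2.5,4,0],0,2]]';  python3 -m creep '[[[-2.5,4.5,0],0,2],[[-2.5,4.5,0],0,2],[[-2.2,4,0],0,2],[[-1.4,2.9,0],0,2],[[0,0,0],0,2]]'
python3 - <<'E'
from h import *
S=viewer.snapshot("scene");W=viewer.snapshot("wrist")
st=read_state();print(st["ee_pos"],st["grip_width"]);u=proj(S,st["ee_pos"])[0].astype(int);print(u)
a=S["pixels"][u[1]-60:u[1]+60,u[0]-60:u[0]+60];a=cv2.resize(a,(420,420),interpolation=cv2.INTER_CUBIC)
b=W["pixels"][150:420,150:430];b=cv2.resize(b,(380,366))
o=np.zeros((420,800,3),'u1');o[:,:420]=a;o[:366,420:]=b;cv2.imwrite("pics/g.png",o)
E
```

```text
t: 9.15
ee_pos: [552.4, 189.5, 196.1]
tcp_rot: [[1.0, -0.004, 0.001], [-0.004, -1.0, -0.001], [0.001, 0.001, -1.0]]
wrist_force: [-0.2, 0.7, -0.9]
grip_width: 28.8
grip_force: 59.0
t: 9.78
ee_pos: [463.7, 352.6, 196.0]
tcp_rot: [[1.0, 0.005, -0.001], [0.005, -1.0, 0.002], [-0.001, -0.002, -1.0]]
wrist_force: [-0.7, -0.2, -1.0]
grip_width: 28.9
grip_force: 59.1
[465.96161879 349.16177155 195.6201478 ] 29.106164536276076
[451 174]
```

View pics/g.png

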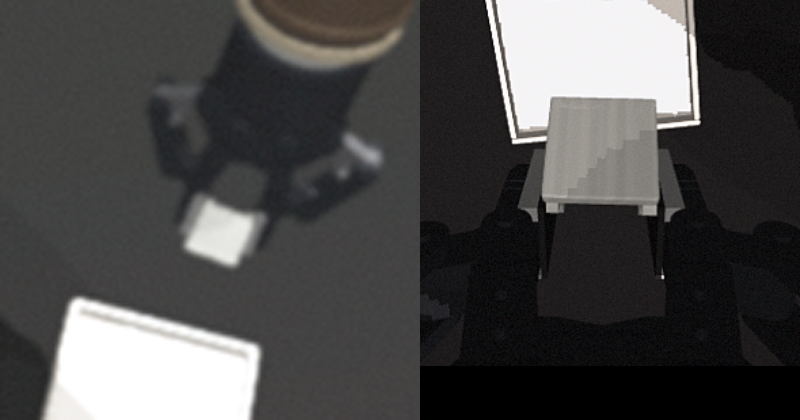

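The bracket is held square in the pads, with its flange face toward the wrist camera. I'll lower it to the tray.

```bash
python3 -m creep '[[[0,-0.2,-5],0,2],[[0,0,-4.5],0,2],[[0,0,-3],0,2],[[0,0,-1.5],0,2],[[0,0,-0.8],0,2]]';  python3 -m creep '[[[0,0,-0.3],0,2],[[0,0,-0.2],0,2],[[0,0,-0.2],0,2],[[0,0,-0.2],0,2],[[0,0,0],0,2]]'
```

```text
t: 10.5
ee_pos: [466.6, 346.8, 47.2]
tcp_rot: [[1.0, -0.001, 0.0], [-0.001, -1.0, -0.0], [0.0, 0.0, -1.0]]
wrist_force: [0.1, 0.1, -1.3]
grip_width: 28.8
grip_force: 59.1
t: 11.12
ee_pos: [465.9, 347.4, 38.3]
tcp_rot: [[1.0, -0.0, -0.0], [-0.0, -1.0, -0.0], [-0.0, 0.0, -1.0]]
wrist_force: [-0.4, -0.3, -1.5]
grip_width: 29.0
grip_force: 59.1
```

```bash
python3 -m creep '[[[0,0,-0.1],0,2],[[0,0,-0.1],0,2],[[0,0,-0.1],0,2],[[0,0,-0.1],0,2],[[0,0,0],0,2]]'
```

```text
t: 11.75
ee_pos: [465.9, 347.5, 34.3]
tcp_rot: [[1.0, 0.0, 0.0], [0.0, -1.0, -0.0], [0.0, 0.0, -1.0]]
wrist_force: [-0.6, 0.6, 0.1]
grip_width: 28.8
grip_force: 59.3
```

```bash
python3 -m creep '[[[0,0,-0.1],0,2],[[0,0,-0.05],0,2],[[0,0,-0.05],0,2],[[0,0,0],0,2],[[0,0,0],0,2]]'
```

```text
t: 12.38
ee_pos: [466.1, 347.6, 33.6]
tcp_rot: [[1.0, -0.0, 0.001], [-0.0, -1.0, 0.0], [0.001, -0.0, -1.0]]
wrist_force: [-3.7, -4.2, 15.0]
grip_width: 28.9
grip_force: 60.9
```

Contact shows as 15 N. I'll ease off slightly and open slowly.

```bash
python3 -m creep '[[[0,0,0.1],0,2],[[0,0,0],0,2.8],[[0,0,0],0,2.9],[[0,0,0],0,2.95],[[0,0,0],0,3]]'; python3 -m creep '[[[0,0,0],0,3.1],[[0,0,0],0,3.3],[[0,0,0],0,3.6],[[0,0,0],0,4.5],[[0,0,0],0,5.5]]'; python3 -m creep '[[[0,0,1],0,6],[[-0.5,0,3],0,6],[[-1,0,5],0,6],[[-2,0,5],0,6],[[0,0,0],0,6]]';python3 - <<'E'
from h import *
W=viewer.snapshot("wrist");cv2.imwrite("pics/w5.png",W["pixels"]);np.savez("w5.npz",**{k:np.array(v) for k,v in W.items()})
E
```

```text
t: 13.0
ee_pos: [466.2, 347.5, 33.4]
tcp_rot: [[1.0, -0.0, 0.001], [-0.0, -1.0, 0.0], [0.001, -0.0, -1.0]]
wrist_force: [1.7, -0.4, 0.5]
grip_width: 30.0
grip_force: 4.4
t: 13.62
ee_pos: [465.9, 347.5, 33.3]
tcp_rot: [[1.0, 0.0, -0.0], [0.0, -1.0, -0.0], [-0.0, 0.0, -1.0]]
wrist_force: [-0.3, 0.3, 0.1]
grip_width: 55.2
grip_force: 0.0
t: 14.25
ee_pos: [431.0, 349.8, 178.1]
tcp_rot: [[1.0, 0.002, 0.005], [0.002, -1.0, 0.005], [0.005, -0.005, -1.0]]
wrist_force: [0.5, 0.1, -0.4]
grip_width: 59.7
grip_force: 0.0
```

View pics/w5.png

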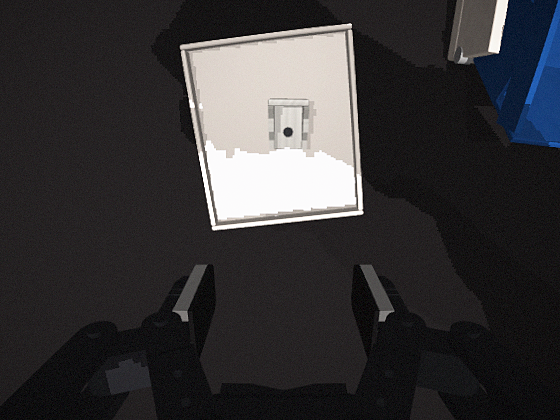

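The bracket stands on its base mid-tray, with the base hole at (288,132) and the flange at row 100, released. Next I'll close the fingers, go to the front of the left bin and shut it.

```bash
python3 -m creep '[[[0.2,-4,0],-1,3],[[0.3,-5,0],-1.5,1],[[0.4,-5,0],-1,0],[[0.3,-4,0],-1,0],[[0.2,-2.2,0],0,0]]'; python3 -m creep '[[[0,0,-3],0,0],[[0,0,-3],0,0],[[0,0,-2.1],0,0],[[0,0,0],0,0],[[0,0,0],0,0]]'
python3 - <<'E'
from h import *
print(unpl([529,65.2,-.078],read_state()["ee_pos"]))
E
```

```text
t: 14.92
ee_pos: [444.6, 142.3, 172.3]
tcp_rot: [[0.997, -0.082, -0.002], [-0.082, -0.997, -0.002], [-0.002, 0.002, -1.0]]
wrist_force: [0.4, 0.4, -0.3]
grip_width: 0.0
grip_force: 0.0
t: 15.55
ee_pos: [445.1, 145.5, 92.6]
tcp_rot: [[0.997, -0.079, -0.0], [-0.079, -0.997, -0.0], [-0.0, 0.0, -1.0]]
wrist_force: [0.1, -0.6, 0.2]
grip_width: 0.2
grip_force: 0.0
[-89.91517669  73.48031349  92.55401828]
```

```bash
python3 -m creep '[[[1.2,-0.1,0],0,0],[[1.0,-0.08,0.1],0,0],[[0.62,-0.05,0.45],0,0],[[0.65,-0.05,0.4],0,0],[[0.68,-0.05,0.35],0,0]]'; python3 -m creep '[[[0.71,-0.05,0.3],0,0],[[0.73,-0.06,0.22],0,0],[[0.75,-0.06,0.16],0,0],[[0.76,-0.06,0.1],0,0],[[0.76,-0.06,0.03],0,0]]'; python3 -m creep '[[[0.4,-0.03,0],0,0],[[0.2,-0.02,0],0,0],[[0,0,0],0,0],[[0,0,0],0,0],[[0,0,0],0,0]]'
python3 - <<'E'
from h import *
print(unpl([529,65.2,-.078],read_state()["ee_pos"]))
E
```

```text
t: 16.18
ee_pos: [486.7, 142.1, 105.6]
tcp_rot: [[0.997, -0.079, -0.0], [-0.079, -0.997, -0.0], [-0.0, 0.0, -1.0]]
wrist_force: [-1.7, 0.5, -2.2]
grip_width: -0.3
grip_force: 0.9
t: 16.8
ee_pos: [523.8, 139.1, 113.5]
tcp_rot: [[0.997, -0.079, -0.001], [-0.079, -0.997, -0.0], [-0.001, 0.0, -1.0]]
wrist_force: [-24.4, 2.0, 9.1]
grip_width: -0.1
grip_force: 15.2
t: 17.42
ee_pos: [523.8, 139.2, 112.7]
tcp_rot: [[0.997, -0.076, -0.01], [-0.076, -0.997, -0.002], [-0.01, 0.003, -1.0]]
wrist_force: [-23.1, -0.2, 16.9]
grip_width: 0.1
grip_force: 11.7
[-10.93423557  73.38691408 112.71097793]
```

The push stalled at 23 N with the finger face at unit x ≈ 0, so the bin is at its shut stop. I'll back off and check.

```bash
python3 -m creep '[[[-1,0.08,0],0,0],[[-2,0.1,0],0,0],[[-2,0.1,3],0,0],[[-2,0,5],0,0],[[0,0,4],0,0]]'; python3 -m creep '[[[0,0,2],0,0],[[0,0,0],0,0],[[0,0,0],0,0],[[0,0,0],0,0],[[0,0,0],0,0]]'
python3 - <<'E'
from h import *
S=viewer.snapshot("scene");b=S["pixels"][140:290,200:480];W=viewer.snapshot("wrist")["pixels"]
b=(255*(b/255.)**1.6).astype('u1')
o=np.zeros((600,800,3),'u1');o[:300,:560]=cv2.resize(b,(560,300),interpolation=cv2.INTER_CUBIC);o[300:,:560]=W[:300];cv2.imwrite("pics/f.png",o)
st=read_state();print(st["ee_pos"],st["wrist_force"],st["t"])
p=[529,65.2,-.078]
print(((proj(S,binpt(p,0,[(0,-69,90),(0,69,90)]))-[200,140])*2).round(), ((proj(S,binpt(p,.1,[(0,-69,90),(0,69,90)]))-[200,140])*2).round())
E
```

```text
t: 18.05
ee_pos: [459.2, 141.9, 235.4]
tcp_rot: [[0.997, -0.078, 0.002], [-0.078, -0.997, 0.0], [0.002, -0.001, -1.0]]
wrist_force: [-0.1, 1.1, 0.6]
grip_width: 0.3
grip_force: 0.0
t: 18.68
ee_pos: [459.3, 141.5, 252.7]
tcp_rot: [[0.997, -0.078, -0.001], [-0.078, -0.997, -0.0], [-0.001, 0.0, -1.0]]
wrist_force: [0.7, -0.1, 0.4]
grip_width: -0.2
grip_force: 0.0
[459.37023598 141.52103112 252.94912096] [ 0.4602216  -0.427326   -0.47966162] 18.775
[[237.  75.]
 [345. 123.]] [[240.  71.]
 [348. 117.]]
```

View pics/f.png

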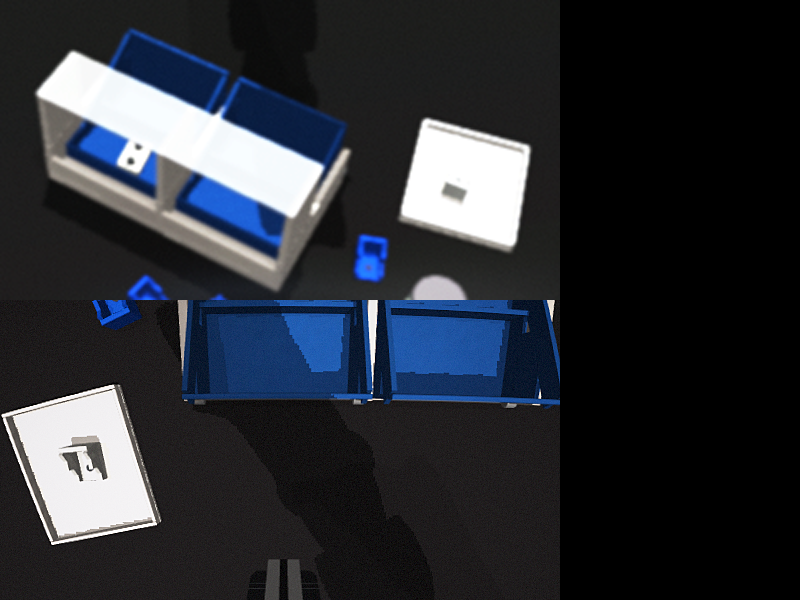

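The bracket stands in the tray and the two panel edges are collinear (wrist rows ~397→402, a single line), so both bins are shut. The splice is still in the right bin, and the arm is clear.

```bash
python3 -c "
from bench import job_done
print(job_done())"
```

```text
the job is handed in; nothing more can be done
None
```

The bracket stands on its base in the tray, the left bin is shut again, the right bin still holds the splice block, and I handed the job in at about 19 s; the hand-in gave no verdict, and I did not recheck the tape, screwdriver or jar, though no move went near them.

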